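Zero the fine gas valve and open it a quarter turn

ROBOT

A 6-joint arm with a two-finger parallel gripper is mounted at the origin on the work surface. World frame = base frame: x ahead of the robot, y to its left, z up, the work surface at z = 0. Lengths are in mm, angles in rad, forces in N, time in s.
With the tool pointing down it reaches from about 350 to 775 mm from the base axis. Payload 5.5 kg.
Tool frame: the origin (TCP) lies midway between the tips of the shut fingers; the grasp point (between the pads) lies bot.grip_point_offset behind it (bot.grip_point_offset is the distance from the TCP to the grasp point, in mm); z points along the fingers, x is the direction in which the jaws open and shut, and the axes are right-handed (so a half turn about z gives the same grasp; the last joint's range is limited). The gripper opens to 85 mm and grips with 20 to 120 N. Pads are 22 mm wide; open, the fingers measure 114 mm over their backs; the gripper's body (76 mm by 85 mm) begins 54 mm behind the grasp point. The pads swing forward as they close: fully open they stand 13 mm farther back than shut.
Start: joints at [-1.254, 0.313, 0.046, 1.304, 0, 1.431], TCP at [253.622, -516.089, 231.323] pointing down, gripper open.
Joint ranges: [-2.76, 2.76], [-0.86, 1.69], [-1.03, 1.26], [-2.2, 2.34], [-1.47, 1.5], [-3.14, 3.14]. Speed limits (rad/s): [2.57, 2.57, 3.14, 3.14, 3.14, 3.14].

INTERFACE

Orientations are given as a unit quaternion [x, y, z, w].
In Python, from workcell import bot gives the robot as it stands. The module is installed in compiled form; this text tells all that it offers.
- The arm moves only by the tool arm_command, never from a script. Its argument "increments" is a list of rows, each a list of 3 entries, a list of its own where there are three numbers: the finger opening in mm, from 0 to 85.4, then the shift along the tool's x, y, z in mm, then the turn about the tool's z in degrees. A call has 1 to 20 rows; each row shifts and turns the commanded pose from where the row before left it, along the tool's axes as they then stand; what a row does not reach is not made up. A row lasts 1/10 s, in which the tool goes at most 50 mm and 8.59 degrees, less where a joint would pass 70% of its speed; a pose out of reach is approached as far as the arm can. A call is refused whole if a number of a shift passes 50 or a number of a turn 8.59, either way. A call with a gripper value outside its range is refused whole. The fingers move at their own pace and stop on an object; the grip force is fixed at half the most. Time passes only in rows, so rows that do not move let the fingers close. It gives the time, the measured TCP pose, the force and the opening at its end, in the units of the state.
- bot.observe(): the state, without advancing time (a new reading comes with each control period).
- bot.get_image(name): name is "scene" or "top"; returns a dict with "image" (400x640x3 uint8, blue, green, red), "fx", "fy", "cx", "cy" (pixels), "rvec" (rotation vector, rad) and "tvec" (3), from world to camera coordinates, as OpenCV has them. Camera axes: x right, y down, z forward; pixel columns grow to the right and rows downward; lengths in mm; the calibration is good to about 2 mm. A picture is of the moment at which its call begins. There is no depth.
- bot.finish_job(): hands the job in, once; it reports no verdict.
Trained networks look in the newest picture that a camera, given by its name, has taken for a name from the list of things; names that differ only in an ending like _2 or _b are one class to them, and where a whole thing is asked for, a point or a joint stands for the part that bears it (a point fixed in the world has none). Each returns a list of dicts, best first, with "score" (0 to 1); they miss things now and then, are a little off and sometimes report something else, mostly with a low value. They report only what shows in the picture. A call takes as long as a camera call.
- bot.boxes_of(target, camera): "location" ([column, row] in pixels, amid what is visible of it).
- bot.masks_of(target, camera): "region" (400x640 bool, what is visible of it) and "location" ([column, row] in pixels, amid what is visible of it).
The state is a dict: "time_s": time; "q": joint angles; "dq": joint speeds; "tau": joint torques, N m; "eef_pos": TCP position; "tcp_rot": TCP orientation; "contact_force": force on the tool from outside, world axes, zero at the start; "wrist_torque": the same for the moment, N m; "finger_gap": finger opening in mm.
Only numpy, scipy, OpenCV 4.12 (cv2) and the standard library are available. Lean on these libraries where they do the work, as an engineer would, in place of code of your own. Each camera call takes 0.05 s, during which the arm holds its last target.

TASK

On the shielding-gas control box, turn the fine valve (the upright steel bar knob in the middle) clockwise until you feel it come up against its seat, without forcing it, then open it again a quarter turn anticlockwise and let go. The knurled outer ring is the coarse setting: do not disturb it; forcing the fine knob past its seat drags the ring along. Leave the other things on the bench alone.

Things in the scene. Friction and masses are not known exactly. Their poses are not given: they have to be found in the camera images.
- gasbox: grey control box fixed to the bench, 220 (x) x 240 (y) x 80 mm high; origin under its centre on the bench, z up. The concentric controls stand on its top panel on the vertical axis through the origin. A dial gauge 48 mm across, 7 mm high lies on the panel at (68, -80) mm; two brass hose fittings stick out of its +x side
- fine_grip (a point): middle of the fine knob's steel bar, on its vertical turning axis, 122 mm above the bench. Bar: 42 mm long (point x), 14 mm wide (point y), 34 mm high (105 to 139 mm above the bench), black band near its +x end. Clockwise from above closes it. It stays where it is left
- ring_lug (a point): top of the small lug on the rim of the black knurled outer ring, 40 mm from the turning axis, 97 mm above the bench. Ring: 66 mm across, 16 mm high, its top face 97 mm above the bench, 8 mm below the bar's underside (20 mm steel shaft in between)
- spraycan: spray can, 58 mm across, 150 mm high, loose; origin under its centre
- spool: empty grey wire spool, 90 mm across, 47 mm high, loose, lying flat; origin under its centre
- hammer: small hammer 220 mm long lying on the bench, loose; handle to -x of its origin
- fine: the fine knob; origin on the turning axis 81 mm above the bench, x along the bar, z up. Turning drag about 0.04 N m. It starts 0.4 to 1.5 rad open; the angle at which it meets its seat differs from unit to unit and cannot be seen. There the torque climbs by about 0.07 N m per degree (cushioned, springs back); it opens 2.8 rad from the seat
- ring: the outer ring; origin on the turning axis 81 mm above the bench, x towards the lug, z up. It carries the fine knob's seat: more than about 0.4 N m on the closed fine knob drags the ring round. No spring: it stays where it is left

How it is judged:
By the outcome, as a careful person would: the job done as asked, in the order asked, and still so for the second after the job is handed in, with the robot touching nothing.
It also fails if it takes over 58 s, if anything falls off the work surface, if the arm or the gripper's body presses on something with over 40 N, if the wrist force passes 120 N, or if a joint passes its speed limit or range.

## Working session

There is one attempt and no reset: what is moved stays moved. The work goes in short steps, Python scripts to look and compute and a tool call to move; the robot and the scene stay as the last step left them, time stands still between calls to the robot, and variables do not carry over. Pictures are saved under pics/ and viewed, and the job is handed in when it is done.

Besides the shell and the picture viewer there is one more tool, called as name([rows], argument=value, ...), one row to a line, values as JSON. arm_command: Moves the arm, as the interface text tells. Its arguments: {"type":"object","properties":{"increments":{"type":"array"}},"required":["increments"]}

```bash
mkdir -p pics; python3 - <<'E'
from workcell import bot
import cv2
o=bot.observe()
print(o, bot.grip_point_offset)
for n in("scene","top"):
    d=bot.get_image(n); cv2.imwrite(f"pics/{n}0.png",d["image"])
    print(n,{k:d[k] for k in d if k!="image"})
    for t in("fine_grip","ring_lug","gasbox","fine","ring"):
        print(t,[(r["location"],round(r["score"],2)) for r in bot.boxes_of(t,n)])
E
```

```text
{'time_s': 0.0, 'q': array([-1.25359394e+00,  3.14030703e-01,  4.49988248e-02,  1.30358555e+00,
        2.86183109e-06,  1.43118950e+00]), 'dq': array([ 0.00081499, -0.00050197,  0.00063061,  0.00182421,  0.00154867,
       -0.00033726]), 'tau': array([ 3.58261068e-04, -4.80627429e+01,  2.98533082e+01,  1.94905023e-02,
       -7.54161738e-05, -1.16024020e-05]), 'eef_pos': array([ 253.45759647, -515.57280122,  230.39973437]), 'tcp_rot': array([ 8.48847908e-01, -5.28636358e-01, -6.97498129e-04, -5.85318167e-04]), 'contact_force': array([-0.51883523, -0.92506399,  0.25574506]), 'wrist_torque': array([0.05541843, 0.06319085, 0.02093936]), 'finger_gap': 85.29704182919365} 18.700000000000003
scene {'fx': 436.11863221804396, 'fy': 436.11863221804396, 'cx': 322.6133853985825, 'cy': 194.54567046997747, 'rvec': array([ 1.44738087,  2.13143247, -0.89443133]), 'tvec': array([ 171.49425491, -262.8670398 , 1397.19592816])}
fine_grip [([296.6, 210.0], 0.8)]
ring_lug [([296.8, 218.4], 0.61)]
gasbox [([298.2, 237.2], 0.83)]
fine [([296.7, 210.6], 0.69)]
ring [([300.4, 221.9], 0.81), ([297.0, 209.0], 0.56)]
top {'fx': 494.8654627731927, 'fy': 494.8654627731927, 'cx': 318.73499555018265, 'cy': 199.23673824986656, 'rvec': array([ 2.1901111 , -2.12869089,  0.11102363]), 'tvec': array([  24.33925843,  551.30637077, 1201.24038905])}
fine_grip [([335.7, 180.7], 0.48)]
ring_lug [([336.5, 187.8], 0.81), ([425.2, 206.8], 0.38)]
gasbox [([338.3, 187.6], 0.67)]
fine [([338.7, 179.5], 0.64)]
ring [([339.7, 180.0], 0.97)]
```

```bash
python3 - <<'E'
import cv2
a=cv2.imread("pics/top0.png"); s=cv2.imread("pics/scene0.png")
cv2.imwrite("pics/topc.png",cv2.resize(a[120:260,240:430],None,fx=4,fy=4,interpolation=cv2.INTER_CUBIC))
cv2.imwrite("pics/scc.png",cv2.resize(s[150:290,210:400],None,fx=4,fy=4,interpolation=cv2.INTER_CUBIC))
E
```

```text
(no output)
```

View pics/topc.png

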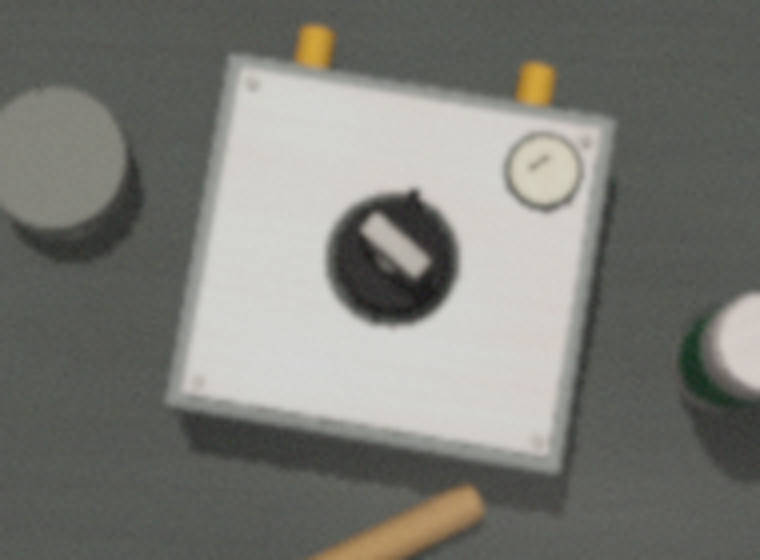

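View pics/scc.png

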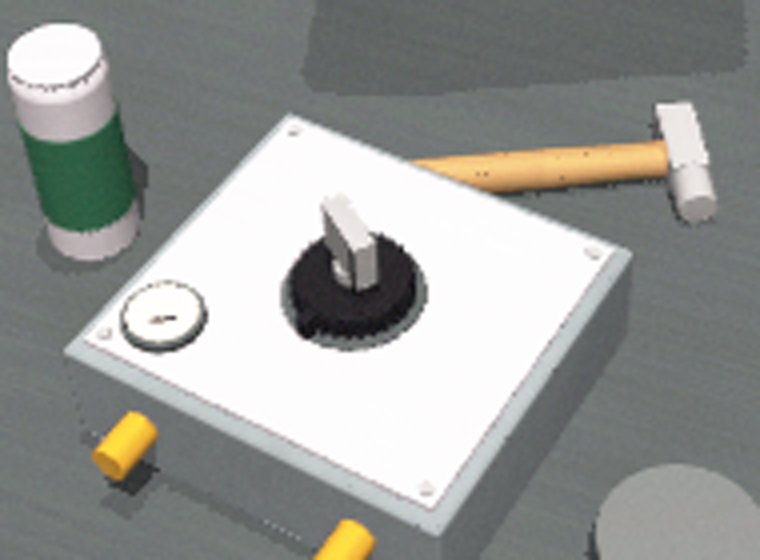

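View pics/scene0.png

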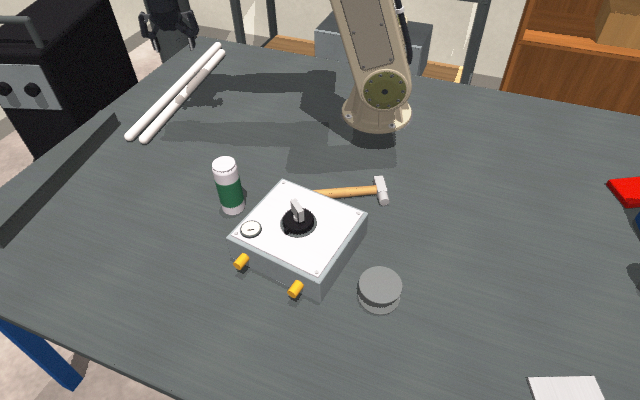

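View pics/top0.png

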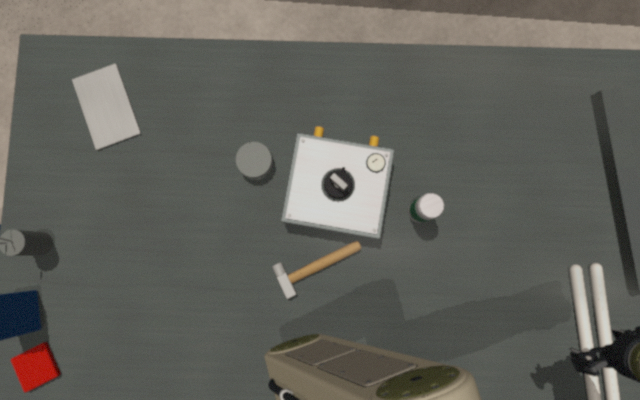

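```bash
cat > h.py <<'E'
import numpy as np,cv2
def bp(d,uv,z):
    R=cv2.Rodrigues(d["rvec"])[0];t=d["tvec"]
    K=np.array([[d["fx"],0,d["cx"]],[0,d["fy"],d["cy"]],[0,0,1]])
    r=R.T@np.linalg.solve(K,[uv[0],uv[1],1]);c=-R.T@t
    return (c+r*(z-c[2])/r[2])[:2]
def pr(d,P):
    K=np.array([[d["fx"],0,d["cx"]],[0,d["fy"],d["cy"]],[0,0,1.]])
    return cv2.projectPoints(np.float64(P).reshape(-1,3),d["rvec"],d["tvec"],K,None)[0].reshape(-1,2)
E
python3 - <<'E'
from h import *
from workcell import bot
np.set_printoptions(precision=1,suppress=True)
T=bot.get_image("top");S=bot.get_image("scene")
f=lambda L,o:[(o[0]+(u-1.5)/4,o[1]+(v-1.5)/4) for u,v in L]
tc=f([(235,58),(613,118),(560,470),(172,403)],(240,120))
P=np.array([bp(T,p,80) for p in tc]);print("top corners",P,P.mean(0),[np.linalg.norm(P[i]-P[i-1]) for i in range(4)])
sc=f([(290,113),(632,252),(437,538),(65,352)],(210,150))
Q=np.array([bp(S,p,80) for p in sc]);print("scene corners",Q,Q.mean(0),[np.linalg.norm(Q[i]-Q[i-1]) for i in range(4)])
for X in(P,):
    # edges
    for i in range(4): 
        e=X[i]-X[i-1];print(np.degrees(np.arctan2(e[1],e[0])))
for i in range(4):
    e=Q[i]-Q[i-1];print('s',np.degrees(np.arctan2(e[1],e[0])))
m=f([(374,212),(431,262),(417,279),(360,233)],(240,120))
B=np.array([bp(T,p,139) for p in m]);print("bar",B,B.mean(0))
e=B[1]-B[0]+B[2]-B[3];print("bar ang",np.degrees(np.arctan2(e[1],e[0])))
for n,d in(("top",T),("scene",S)):
    for t in("fine","fine_grip","ring"):
        for r in bot.masks_of(t,n)[:1]:
            g=r["region"];print(n,t,r["score"],g.sum(),bp(d,r["location"],{"fine":132,"fine_grip":132,"ring":95}[t]))
            ys,xs=np.nonzero(g)
            if t!="ring" and n=="top":
                W=np.array([bp(d,p,137) for p in zip(xs,ys)]);u,s,v=np.linalg.svd(W-W.mean(0));print(np.degrees(np.arctan2(v[0,1],v[0,0])),W.mean(0),s)
    # lug
print("lug top",bp(T,f([(414,194)],(240,120))[0],97),"lug scene",bp(S,f([(308,328)],(210,150))[0],93))
E
```

```text
top corners [[ 702.5   93.5]
 [ 671.6 -136. ]
 [ 458.7 -107.2]
 [ 491.9  123.9]] [581.2  -6.5] [np.float64(212.77145939429985), np.float64(231.51220739571443), np.float64(214.8763298902233), np.float64(233.54584224243226)]
scene corners [[ 460.1 -104.1]
 [ 494.8  127. ]
 [ 709.6   96.5]
 [ 674.2 -135.2]] [584.7  -4. ] [np.float64(216.34051550534596), np.float64(233.66531337906673), np.float64(216.97654178621875), np.float64(234.44998809462868)]
-8.23420730963669
-97.64862743777397
172.31124239187466
81.83226451354936
s 171.73412352910938
s 81.47332998248191
s -8.059656280260343
s -98.6808909699835
bar [[600.3   7.8]
 [572.4 -25.4]
 [562.4 -17.7]
 [588.   15.4]] [580.8  -5. ]
bar ang -128.8940157137098
top fine 0.64 136 [589.5 -10.7]
-132.69814367181115 [578.5  -4.6] [134.4  58.7]
top fine_grip 0.68 138 [579.8  -4.1]
-129.51812526595552 [578.1  -4.4] [130.7  61.9]
top ring 0.66 684 [583.9  -5.9]
scene fine 0.63 233 [592.1   0.9]
scene fine_grip 0.78 201 [581.   -8.8]
scene ring 0.92 775 [587.4  -3.2]
lug top [618.8 -16.4] lug scene [621.  -14.3]
```

```bash
cat > ov.py <<'E'
from h import *
from workcell import bot
import sys
x,y,a=map(float,sys.argv[1:4]);a=np.radians(a)
out=[]
for n in("top","scene"):
    d=bot.get_image(n);im=d["image"]
    c=pr(d,[[x,y,120]])[0].astype(int);s=8
    x0,y0=c[0]-24,c[1]-30
    b=cv2.resize(im[y0:y0+60,x0:x0+48],None,fx=s,fy=s,interpolation=cv2.INTER_CUBIC)
    raw=b.copy()
    def L(P,col): cv2.polylines(b,[(((pr(d,P)-[x0,y0])+.5)*s).astype(int)],True,col,1)
    u=np.array([np.cos(a),np.sin(a)]);v=np.array([-u[1],u[0]])
    for z in(105,139): L([[*(np.array([x,y])+p*21*u+q*7*v),z] for p,q in((1,1),(1,-1),(-1,-1),(-1,1))],(0,0,255))
    L([[x+33*np.cos(t),y+33*np.sin(t),97] for t in np.linspace(0,6.28,60)],(0,255,0))
    out.append(np.hstack([b]+([raw] if len(sys.argv)>5 else [])))
cv2.imwrite(sys.argv[4],np.hstack(out))
E
python3 ov.py 582.5 -5.2 51 pics/ov1.png
```

```text
(no output)
```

View pics/ov1.png

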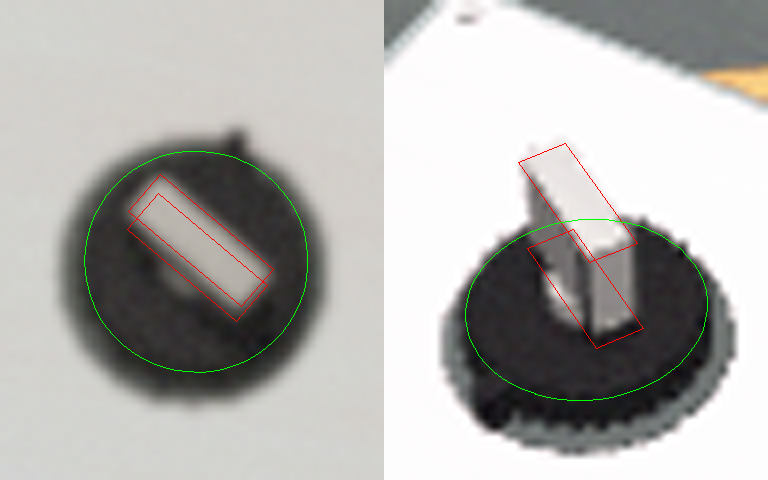

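arm_command([
  [85, [-24, -40, 0], 0],
  [85, [-24, -40, 0], 0],
  [85, [-24, -40, 0], 0],
  [85, [-24, -40, 0], 0],
  [85, [-24, -40, 0], 0],
  [85, [-24, -40, 0], 0],
  [85, [-24, -40, 0], 0],
  [85, [-24, -40, 0], 0],
  [85, [-24, -40, 0], 0],
  [85, [-24, -40, 0], 0],
  [85, [-24, -40, 0], 0],
  [85, [-24, -40, 0], 0],
  [85, [-24, -40, 0], 0],
  [85, [0, 0, 0], -8.5],
  [85, [0, 0, 0], -8.5],
  [85, [0, 0, 0], -8.5],
  [85, [0, 0, 0], -8.5],
  [85, [0, 0, 0], -8.5],
  [85, [0, 0, 0], -8.5],
  [85, [0, 0, 0], -8.5],
])

```text
time_s: 3.1
eef_pos: [582.7, -6.7, 231.3]
tcp_rot: [0.999, -0.035, 0.0, 0.0]
contact_force: [0.5, -0.3, 0.3]
finger_gap: 84.7
```

arm_command([
  [85, [0, 0, 0], -8.5],
  [85, [0, 0, 0], -8.5],
  [85, [0, 0, 0], -8.5],
  [85, [0, 0, 0], -8.5],
  [85, [0, 0, 0], -8.5],
  [85, [0, 0, 0], -8.5],
  [85, [0, 0, 0], -8.5],
  [85, [0, 0, 0], -8.5],
  [85, [0, 0, 0], -8.5],
  [85, [0, 0, 0], -8.5],
  [85, [0, 0, 0], -8.5],
  [85, [0, 0, 0], -8.5],
  [85, [0, 0, 0], -8.5],
  [85, [0, 0, 0], -8.5],
  [85, [0, 0, 0], -8.5],
  [85, [0, 0, 0], -8.5],
  [85, [0, 0, 0], -8.5],
  [85, [0, 0, 0], 0],
  [85, [0, 0, 0], 0],
])

```text
time_s: 5.0
eef_pos: [582.7, -6.7, 231.3]
tcp_rot: [0.342, 0.94, -0.0, 0.0]
contact_force: [-0.0, 0.6, 0.0]
finger_gap: 85.0
```

```bash
cat > st.py <<'E'
from workcell import bot
import numpy as np
from scipy.spatial.transform import Rotation as Ro
np.set_printoptions(precision=3,suppress=True)
def st():
    o=bot.observe();R=Ro.from_quat(o["tcp_rot"]).as_matrix()
    print("t",round(o["time_s"],2),"p",o["eef_pos"],"yaw",round(np.degrees(np.arctan2(R[1,0],R[0,0])),2),"tz",R[:,2],"F",o["contact_force"],"M",o["wrist_torque"],"tau6",o["tau"][5].round(3),"gap",round(o["finger_gap"],1),"q",o["q"])
    print(" F tool",R.T@o["contact_force"]); return o,R
if __name__=="__main__":
    import sys
    o,R=st()
    if len(sys.argv)>2: print("to go (tool)",R.T@(np.array([float(v) for v in sys.argv[1:4]])-o["eef_pos"]))
E
python3 st.py 582.5 -5.2 107
```

```text
t 5.0 p [582.694  -6.731 231.278] yaw 139.97 tz [ 0. -0. -1.] F [-0.02   0.589  0.025] M [ 0.019  0.    -0.008] tau6 -0.084 gap 85.0 q [-0.149  0.328  0.067  1.31  -0.    -1.021]
 F tool [ 0.395  0.438 -0.025]
to go (tool) [  1.144   1.057 124.278]
```

arm_command([
  [60, [1, 1, 30], -1],
  [60, [0, 0, 30], 0],
  [60, [0, 0, 30], 0],
  [60, [0, 0, 18], 0],
  [60, [0, 0, 8], 0],
  [60, [0, 0, 8], 0],
  [60, [0, 0, 0], 0],
  [60, [0, 0, 0], 0],
])

```text
time_s: 5.8
eef_pos: [583.2, -5.4, 108.2]
tcp_rot: [0.333, 0.943, 0.0, 0.001]
contact_force: [-0.7, 0.2, 1.2]
finger_gap: 60.3
```

```bash
python3 st.py 582.5 -5.2 107; python3 ov.py 582.5 -5.2 51 pics/ov2.png
```

```text
t 5.8 p [583.226  -5.437 108.17 ] yaw 141.14 tz [ 0.001 -0.    -1.   ] F [-0.678  0.171  1.199] M [-0.012  0.047  0.022] tau6 0.007 gap 60.3 q [-0.147  0.391 -0.151  1.027 -0.    -1.039]
 F tool [ 0.633 -0.291 -1.2  ]
to go (tool) [ 0.716 -0.272  1.169]
```

View pics/ov2.png

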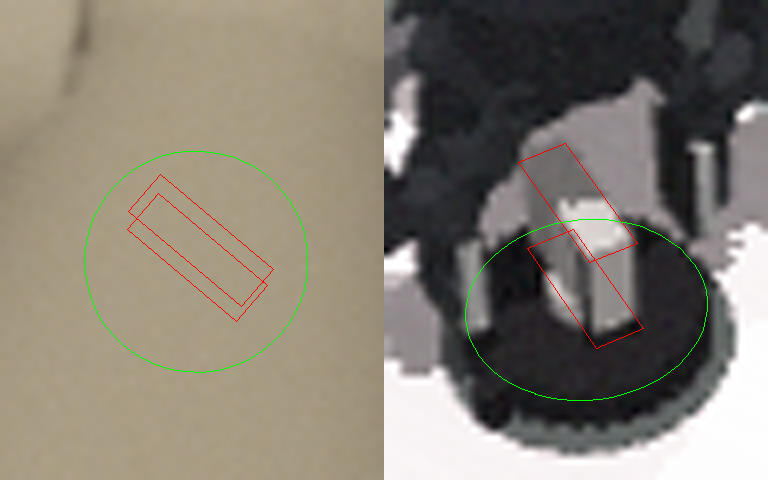

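arm_command([
  [30, [0.4, 0, 0], 0],
  [22, [0, 0, 0], 0],
  [18, [0, 0, 0], 0],
  [18, [0, 0, 0], 0],
  [16, [0, 0, 0], 0],
  [16, [0, 0, 0], 0],
])

```text
time_s: 6.5
eef_pos: [582.2, -5.1, 107.3]
tcp_rot: [0.332, 0.943, -0.0, -0.0]
contact_force: [-0.6, -0.0, 0.2]
finger_gap: 15.8
```

```bash
python3 st.py 582.5 -5.2 107
```

```text
t 6.5 p [582.242  -5.055 107.261] yaw 141.17 tz [-0. -0. -1.] F [-0.565 -0.032  0.159] M [ 0.027 -0.019  0.016] tau6 0.0 gap 15.8 q [-0.146  0.391 -0.153  1.026 -0.    -1.04 ]
 F tool [ 0.42  -0.379 -0.159]
to go (tool) [-0.292  0.049  0.261]
```

arm_command([
  [12, [0, 0, 0], 0],
  [10, [0, 0, 0], 0],
  [10, [0, 0, 0], 0],
  [10, [0, 0, 0], 0],
])

```text
time_s: 6.9
eef_pos: [581.8, -4.8, 107.4]
tcp_rot: [0.332, 0.943, 0.0, -0.0]
contact_force: [-3.3, 2.1, 5.4]
finger_gap: 12.8
```

```bash
python3 st.py 582.5 -5.2 107
```

```text
t 6.9 p [581.817  -4.765 107.381] yaw 141.18 tz [-0.001  0.    -1.   ] F [-3.338  2.078  5.435] M [0.467 0.78  0.002] tau6 -0.042 gap 12.8 q [-0.146  0.391 -0.154  1.027  0.    -1.04 ]
 F tool [ 3.907 -0.474 -5.432]
to go (tool) [-0.805  0.089  0.381]
```

arm_command([
  [10, [0.5, 0, 0], 0],
  [10, [0, 0, 0], 3],
  [10, [0, 0, 0], 3],
  [10, [0, 0, 0], 3],
  [10, [0, 0, 0], 0],
])

```text
time_s: 7.4
eef_pos: [582.0, -4.9, 107.4]
tcp_rot: [0.405, 0.914, -0.0, 0.0]
contact_force: [-1.8, 0.6, 5.0]
finger_gap: 13.2
```

```bash
python3 st.py 582.5 -5.2 107
```

```text
t 7.4 p [581.99   -4.913 107.411] yaw 132.17 tz [ 0. -0. -1.] F [-1.775  0.587  4.989] M [0.121 0.594 0.029] tau6 0.374 gap 13.2 q [-0.146  0.39  -0.154  1.026 -0.    -0.882]
 F tool [ 1.624 -0.922 -4.99 ]
to go (tool) [-0.555  0.186  0.411]
```

arm_command([
  [10, [0, 0, 0], 3],
  [10, [0, 0, 0], 3],
  [10, [0, 0, 0], 3],
  [10, [0, 0, 0], 2],
  [10, [0, 0, 0], 2],
  [10, [0, 0, 0], 0],
])

```text
time_s: 8.0
eef_pos: [582.2, -5.2, 107.4]
tcp_rot: [0.506, 0.863, -0.0, 0.0]
contact_force: [-2.1, -0.9, 3.4]
finger_gap: 13.1
```

```bash
python3 st.py 582.5 -5.2 107
```

```text
t 8.0 p [582.156  -5.207 107.424] yaw 119.22 tz [ 0.001 -0.001 -1.   ] F [-2.149 -0.916  3.357] M [-0.089  0.495  0.064] tau6 0.262 gap 13.1 q [-0.146  0.39  -0.154  1.026 -0.001 -0.656]
 F tool [ 0.246 -2.323 -3.358]
to go (tool) [-0.161  0.304  0.424]
```

arm_command([
  [10, [0, 0, 0], 1],
  [10, [0, 0, 0], 1],
  [10, [0, 0, 0], 0],
])

```text
time_s: 8.3
eef_pos: [582.2, -5.2, 107.4]
tcp_rot: [0.521, 0.853, -0.0, 0.001]
contact_force: [-3.0, -1.8, 4.2]
finger_gap: 13.4
```

```bash
python3 st.py 582.5 -5.2 107
```

```text
t 8.3 p [582.169  -5.182 107.448] yaw 117.15 tz [ 0.001 -0.001 -1.   ] F [-2.994 -1.815  4.236] M [-0.41   0.382  0.069] tau6 0.149 gap 13.4 q [-0.146  0.39  -0.154  1.026 -0.001 -0.62 ]
 F tool [-0.254 -3.492 -4.236]
to go (tool) [-0.167  0.286  0.449]
```

arm_command([
  [10, [0, 0, 0], 1],
  [10, [0, 0, 0], 1],
  [10, [0, 0, 0], 0],
])

```text
time_s: 8.6
eef_pos: [582.2, -5.2, 107.4]
tcp_rot: [0.536, 0.844, -0.0, 0.0]
contact_force: [-0.8, -2.8, 3.3]
finger_gap: 13.3
```

```bash
python3 st.py 582.5 -5.2 107
```

```text
t 8.6 p [582.171  -5.188 107.419] yaw 115.12 tz [ 0.001 -0.001 -1.   ] F [-0.841 -2.823  3.274] M [-0.736  0.29   0.006] tau6 0.157 gap 13.3 q [-0.146  0.39  -0.154  1.026 -0.001 -0.585]
 F tool [-2.203 -1.96  -3.272]
to go (tool) [-0.15   0.293  0.419]
```

arm_command([
  [10, [0, 0, 0], 1],
  [10, [0, 0, 0], 1],
  [10, [0, 0, 0], 0],
])

```text
time_s: 8.9
eef_pos: [582.2, -5.2, 107.4]
tcp_rot: [0.551, 0.834, -0.0, 0.0]
contact_force: [-0.9, -4.9, 3.5]
finger_gap: 13.3
```

```bash
python3 st.py 582.5 -5.2 107
```

```text
t 8.9 p [582.156  -5.17  107.39 ] yaw 113.12 tz [ 0.001 -0.001 -1.   ] F [-0.925 -4.92   3.523] M [-1.07   0.131  0.088] tau6 0.16 gap 13.3 q [-0.146  0.39  -0.154  1.026 -0.001 -0.55 ]
 F tool [-4.165 -2.782 -3.519]
to go (tool) [-0.163  0.305  0.39 ]
```

```bash
cat > av.py <<'E'
from workcell import bot
import numpy as np,sys
from scipy.spatial.transform import Rotation as Ro
np.set_printoptions(precision=3,suppress=True)
F=[];M=[];t6=[]
for i in range(int(sys.argv[1]) if len(sys.argv)>1 else 5):
    bot.get_image("top");o=bot.observe();F.append(o["contact_force"]);M.append(o["wrist_torque"]);t6.append(o["tau"][5])
R=Ro.from_quat(o["tcp_rot"]).as_matrix();M=np.array(M)
print("t",round(o["time_s"],2),"p",o["eef_pos"],"yaw",round(np.degrees(np.arctan2(R[1,0],R[0,0])),2),"Mz",M[:,2],"mean",M[:,2].mean().round(3),"t6",np.mean(t6).round(3),"Ft",R.T@np.mean(F,0),"Mt",R.T@M.mean(0),"gap",o["finger_gap"].round(1))
E
python3 av.py
```

```text
Traceback (most recent call last):
  File "av.py", line 9, in <module>
    print("t",round(o["time_s"],2),"p",o["eef_pos"],"yaw",round(np.degrees(np.arctan2(R[1,0],R[0,0])),2),"Mz",M[:,2],"mean",M[:,2].mean().round(3),"t6",np.mean(t6).round(3),"Ft",R.T@np.mean(F,0),"Mt",R.T@M.mean(0),"gap",o["finger_gap"].round(1))
                                                                                                                                                                                                                            ^^^^^^^^^^^^^^^^^^^^^
AttributeError: 'float' object has no attribute 'round'
```

```bash
sed -i 's/o\["finger_gap"\].round(1)/round(o["finger_gap"],1)/' av.py; python3 av.py 5
```

```text
t 9.4 p [582.179  -5.138 107.423] yaw 113.16 Mz [ 0.077  0.064 -0.011  0.012 -0.006] mean 0.027 t6 0.038 Ft [-4.932 -2.377 -3.726] Mt [ 0.52  -1.083 -0.028] gap 13.1
```

arm_command([
  [10, [-0.3, 0, 0], 1],
  [10, [0, 0, 0], 1],
  [10, [0, 0, 0], 1],
])

```text
time_s: 9.7
eef_pos: [582.2, -5.2, 107.4]
tcp_rot: [0.573, 0.82, -0.0, 0.0]
contact_force: [0.2, -5.4, 3.8]
finger_gap: 13.2
```

```bash
python3 av.py 4
```

```text
t 9.9 p [582.2    -5.269 107.413] yaw 110.12 Mz [ 0.08   0.083  0.073 -0.009] mean 0.056 t6 0.083 Ft [-4.523 -1.858 -4.008] Mt [ 0.437 -1.124 -0.057] gap 13.1
```

arm_command([
  [10, [0, 0, 0], 1],
  [10, [0, 0, 0], 1],
])

```text
time_s: 10.1
eef_pos: [582.2, -5.3, 107.4]
tcp_rot: [0.587, 0.809, -0.0, 0.0]
contact_force: [0.2, -5.1, 4.4]
finger_gap: 13.3
```

```bash
python3 av.py 4
```

```text
t 10.3 p [582.23   -5.305 107.421] yaw 108.12 Mz [0.046 0.041 0.042 0.055] mean 0.046 t6 0.083 Ft [-4.981 -2.202 -3.321] Mt [ 0.399 -1.147 -0.047] gap 12.9
```

arm_command([
  [10, [0, 0, 0], 1],
  [10, [0, 0, 0], 1],
])

```text
time_s: 10.5
eef_pos: [582.2, -5.4, 107.4]
tcp_rot: [0.601, 0.799, -0.0, 0.0]
contact_force: [-0.8, -5.1, 4.4]
finger_gap: 13.1
```

```bash
python3 av.py 4
```

```text
t 10.7 p [582.225  -5.341 107.403] yaw 106.12 Mz [0.069 0.074 0.043 0.007] mean 0.048 t6 0.083 Ft [-5.458 -1.339 -4.111] Mt [ 0.377 -1.226 -0.049] gap 12.9
```

arm_command([
  [10, [0, 0, 0], 1],
  [10, [0, 0, 0], 1],
])

```text
time_s: 10.9
eef_pos: [582.2, -5.4, 107.4]
tcp_rot: [0.615, 0.788, -0.0, 0.0]
contact_force: [0.5, -5.9, 3.8]
finger_gap: 13.3
```

```bash
python3 av.py 4
```

```text
t 11.1 p [582.23   -5.395 107.392] yaw 104.12 Mz [0.074 0.072 0.051 0.042] mean 0.06 t6 0.084 Ft [-5.406 -1.558 -4.413] Mt [ 0.324 -1.278 -0.06 ] gap 13.1
```

arm_command([
  [10, [-0.3, 0, 0], 1],
  [10, [0, 0, 0], 1],
])

```text
time_s: 11.3
eef_pos: [582.2, -5.5, 107.4]
tcp_rot: [0.629, 0.778, -0.0, 0.0]
contact_force: [0.1, -5.3, 3.0]
finger_gap: 13.3
```

```bash
python3 av.py 4
```

```text
t 11.5 p [582.248  -5.493 107.41 ] yaw 102.12 Mz [0.1   0.046 0.018 0.042] mean 0.052 t6 0.082 Ft [-5.331 -0.824 -4.82 ] Mt [ 0.306 -1.182 -0.052] gap 12.8
```

arm_command([
  [10, [0, 0, 0], 1],
  [10, [0, 0, 0], 1],
])

```text
time_s: 11.7
eef_pos: [582.2, -5.5, 107.4]
tcp_rot: [0.642, 0.766, -0.0, 0.0]
contact_force: [0.5, -5.2, 3.7]
finger_gap: 12.9
```

```bash
python3 av.py 4
```

```text
t 11.9 p [582.223  -5.523 107.414] yaw 100.12 Mz [0.037 0.024 0.002 0.024] mean 0.022 t6 0.083 Ft [-4.892 -1.555 -3.921] Mt [ 0.295 -1.205 -0.022] gap 13.4
```

arm_command([
  [10, [-0.3, 0, 0], 1],
  [10, [0, 0, 0], 1],
])

```text
time_s: 12.1
eef_pos: [582.3, -5.6, 107.4]
tcp_rot: [0.656, 0.755, 0.0, 0.0]
contact_force: [-0.5, -4.2, 5.2]
finger_gap: 13.2
```

```bash
python3 av.py 4
```

```text
t 12.3 p [582.255  -5.632 107.396] yaw 98.17 Mz [0.117 0.179 0.087 0.085] mean 0.117 t6 0.161 Ft [-4.482 -1.105 -4.258] Mt [ 0.195 -1.127 -0.117] gap 13.2
```

arm_command([
  [10, [0, 0, 0], 1],
  [10, [0, 0, 0], 1],
])

```text
time_s: 12.5
eef_pos: [582.3, -5.7, 107.4]
tcp_rot: [0.668, 0.744, 0.0, 0.0]
contact_force: [0.1, -5.8, 3.4]
finger_gap: 13.1
```

```bash
python3 av.py 4
```

```text
t 12.7 p [582.215  -5.648 107.368] yaw 96.14 Mz [0.228 0.219 0.261 0.274] mean 0.245 t6 0.278 Ft [-4.887 -0.464 -4.941] Mt [ 0.122 -1.204 -0.246] gap 13.1
```

arm_command([
  [10, [0, 0, 0], -2],
  [10, [0, 0, 0], -4],
  [10, [0, 0, 0], -4],
  [10, [0, 0, 0], -4],
  [10, [0, 0, 0], -4],
  [10, [0, 0, 0], -4],
  [10, [0, 0, 0], -4],
  [10, [0, 0, 0], -4],
  [10, [0, 0, 0], -4],
  [10, [0, 0, 0], -4],
  [10, [0, 0, 0], -4],
  [10, [0, 0, 0], -4],
])

```text
time_s: 13.9
eef_pos: [581.7, -4.6, 107.4]
tcp_rot: [0.323, 0.946, 0.001, -0.001]
contact_force: [-0.6, -1.7, 5.9]
finger_gap: 13.6
```

```bash
python3 av.py 3
```

```text
t 14.05 p [581.722  -4.583 107.357] yaw 142.16 Mz [-0.025 -0.033 -0.052] mean -0.037 t6 -0.225 Ft [ 0.346 -2.067 -6.265] Mt [ 0.507 -0.067  0.037] gap 13.1
```

arm_command([
  [10, [0, 0, 0], -4],
  [10, [0, 0, 0], -4],
  [10, [0, 0, 0], -4],
  [10, [0, 0, 0], -4],
  [10, [0, 0, 0], -4],
  [10, [0, 0, 0], -4],
  [10, [0, 0, 0], -4],
  [10, [0, 0, 0], -4],
  [10, [0, 0, 0], -4],
  [10, [0, 0, 0], -4],
  [10, [0, 0, 0], -4],
  [10, [0, 0, 0], -2],
  [10, [0, 0, 0], -1.3],
  [10, [0, 0, 0], 0],
])

```text
time_s: 15.45
eef_pos: [580.5, -4.2, 107.3]
tcp_rot: [-0.083, 0.997, 0.001, -0.001]
contact_force: [-4.2, -0.8, 8.5]
finger_gap: 12.9
```

```bash
python3 av.py 3
```

```text
t 15.6 p [580.551  -4.192 107.318] yaw -170.55 Mz [-0.067 -0.054 -0.038] mean -0.053 t6 -0.051 Ft [ 4.199  0.457 -8.845] Mt [0.09  0.91  0.056] gap 13.1
```

arm_command([
  [14, [0.3, 0, 0], 0],
  [16, [0, 0, 0], 0],
  [22, [0, 0, 0], 0],
  [32, [0, 0, 0], 0],
  [45, [0, 0, 0], 0],
  [60, [0, 0, 0], 0],
  [60, [0, 0, 0], 0],
  [60, [0, 0, -10], 0],
  [60, [0, 0, -20], 0],
  [60, [0, 0, -30], 0],
  [60, [0, 0, -40], 0],
  [60, [0, 0, -40], 0],
  [60, [0, 0, 0], 0],
])

```text
time_s: 16.9
eef_pos: [584.7, -6.1, 254.6]
tcp_rot: [-0.083, 0.997, -0.001, 0.006]
contact_force: [0.6, 0.5, 0.7]
finger_gap: 60.0
```

```bash
python3 av.py 1; python3 ov.py 582 -5.5 99.3 pics/ov3.png
```

```text
t 16.95 p [583.814  -5.939 251.602] yaw -170.53 Mz [-0.038] mean -0.038 t6 -0.0 Ft [ 0.776  0.021 -0.258] Mt [-0.032  0.05   0.038] gap 60.2
```

View pics/ov3.png

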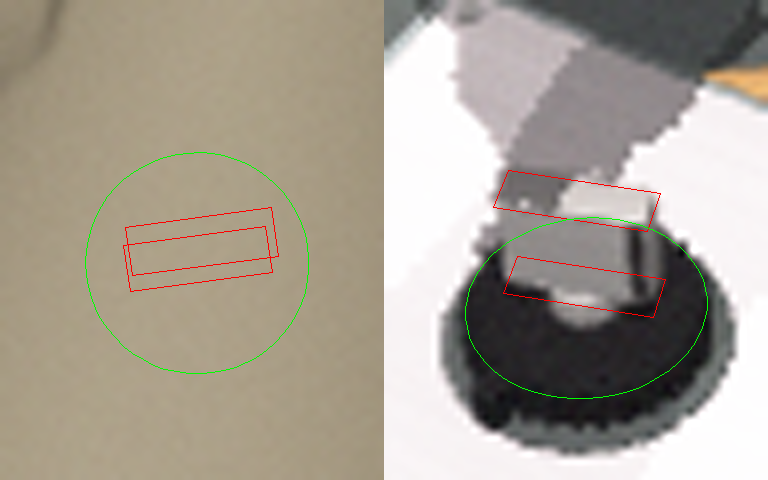

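arm_command([
  [60, [0, -40, -10], 0],
  [60, [0, -40, 0], 0],
  [60, [0, -40, 0], 0],
  [60, [0, -40, 0], 0],
  [60, [0, -40, 0], 0],
  [60, [0, -40, 0], 0],
  [60, [0, -40, 0], 0],
  [60, [0, 0, 0], 0],
  [60, [0, 0, 0], 0],
])

```text
time_s: 17.95
eef_pos: [626.9, -282.5, 254.7]
tcp_rot: [-0.082, 0.997, 0.001, -0.002]
contact_force: [-1.3, -0.4, 0.1]
finger_gap: 60.0
```

```bash
python3 av.py 1; python3 ov.py 582 -5.5 99.3 pics/ov4.png
```

```text
t 18.0 p [ 627.128 -281.379  255.491] yaw -170.56 Mz [-0.021] mean -0.021 t6 -0.004 Ft [-0.24   0.357 -0.919] Mt [-0.005  0.029  0.021] gap 59.7
```

View pics/ov4.png

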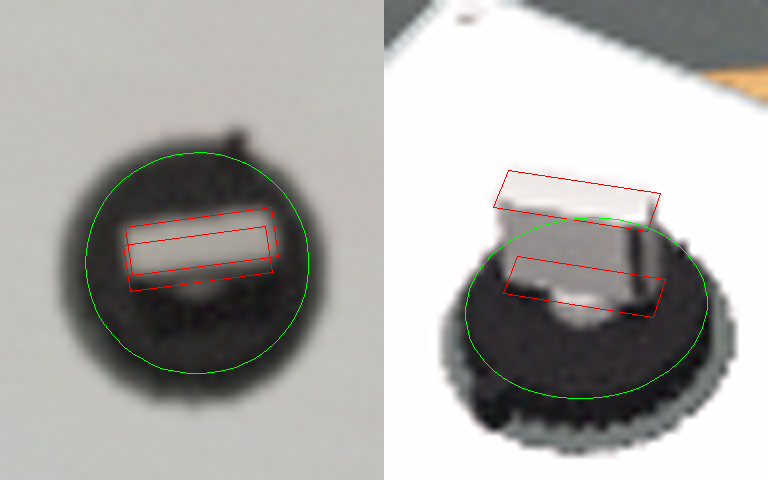

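The bar lines up with the expected 99.3° outline, at about (200,243) in the top crop. The ring lug has not moved: (236,138) in the top crop and (490,410) in the scene crop, the same as before. The arm is clear of everything, so I'm handing in.

```bash
python3 -c "
from workcell import bot
print(bot.finish_job())"
```

```text
the job is handed in; nothing more can be done
None
```

The fine valve was closed onto its seat, opened again by a quarter turn and released, and the job is handed in at about 18 s of the 58 s allowed.

- **Closing:** I gripped the bar and turned it clockwise about 45° in all, in small steps. The torque stayed near 0.05 N m, then climbed to 0.12 and 0.25 N m. I stopped there, below the 0.4 N m that would drag the ring. Tracing the climb back puts first contact with the seat at a tool angle of about 99.5°.
- **Opening:** I turned the knob back to 189.45°, which is 90° open from that first contact. I then let go, lifted, and moved the arm clear. The contact point is worked out from the torque readings, which scatter by about 0.03 N m. The quarter turn is therefore good to perhaps 1°.
- **Last checks:** After release, both cameras show the bar lined up with the expected angle. The ring's lug sits at the same pixels as before, and the gripper reads no contact force. I did not re-photograph the spray can, spool or hammer, but the arm passed well above them.

No checks failed. While turning, there was a steady sideways force of about 5 N on the gripper, because it was slightly off the knob's axis.

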